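Pop open the cutter compartment

ROBOT

A 7-joint arm with a two-finger parallel gripper is mounted at the origin on the work surface. World frame = base frame: x ahead of the robot, y to its left, z up, the work surface at z = 0. Lengths are in m, angles in rad, forces in N, time in s.
With the tool pointing down it reaches from about 0.35 to 0.9 m from the base axis. Payload 8.1 kg.
Tool frame: the origin (TCP) lies on the centre line of the jaws, within the pads' length; the fingertips stand 14 mm ahead of it and the grasp point (between the pads) lies 5 mm behind it (arm.tip_reach is the distance from the TCP to the fingertips, in m); z points along the fingers, y is the direction in which the jaws open and shut (so a half turn about z gives the same grasp; the last joint's range is limited). The gripper opens to 92 mm and grips with 3 to 60 N. Pads are 19 mm wide; open, the fingers measure 130 mm over their backs; the gripper's body (75 mm by 190 mm) begins 47 mm behind the grasp point.
Start: joints at [-1.35, 0.434, 0.025, 1.573, -0.012, 1.134, -0.075], TCP at [0.199, 0.593, 0.241] pointing down, gripper open.
Joint ranges: [-2.62, 2.62], [-0.44, 2.09], [-1.27, 1.32], [0.08, 2.57], [-1.32, 4.46], [0.12, 2], [-2.74, 2.74]. Speed limits (rad/s): [2.22, 2.22, 3.01, 3.01, 3.14, 3.14, 3.14].

INTERFACE

Orientations are given as a rotation vector (axis times angle).
In Python, from cell import sensors, vision, arm, nets gives the robot as it stands.
- The arm moves only by the shell command python3 -m handwheel 'ROWS' [FORCE]. ROWS is JSON, a list of rows, each an object of numbers: "tx", "ty", "tz": the shift along the tool's x, y, z in cm; "wx", "wy", "wz": the turn, a rotation vector about the tool's x, y, z in degrees; "claw": the opening, from 0 (shut) to 1 (fully open). A call has 1 to 12 rows; each row is the pose to reach, as a shift and turn from the pose commanded when the call began, along the tool's axes at that moment; what a row does not reach only later rows make up. A row lasts 1/12 s, in which the tool goes at most 41.7 mm and 7.16 degrees, less where a joint would pass 70% of its speed; a pose out of reach is approached as far as the arm can. A call with a gripper value outside its range is refused whole. The fingers move at their own pace and stop on an object; FORCE is the grip in N (left out, the last holds). Time passes only in rows, so rows that repeat a pose let the fingers close. It gives the time, the measured TCP pose, the force and the opening at its end, in the units of the state.
- sensors.observe(): the state, without advancing time (a new reading comes with each control period).
- vision.get_image(name): name is "side" or "top" or "wrist"; returns (picture, depth): 400x640x3 uint8, blue, green, red; 400x640 float32, m along the optical axis (not along the pixel's ray), 0 where there is no reading.
- vision.camera_model(name): a dict with "K" (3x3 intrinsics, pixels), "k1" (the pictures are not rectified: a ray, as slopes to the right and down, at radius r is drawn at 1 + k1 r^2 times it, then the intrinsics apply), "xyz" and "attitude" of the camera in the world; the wrist camera has in their place "hand_eye" (4x4, takes a point from camera to tool coordinates, whose origin is the TCP and whose axes are the flange's). Camera axes: x right, y down, z forward; pixel columns grow to the right and rows downward; lengths in m; the calibration is good to about 2 mm. A picture is of the moment at which its call begins: read the wrist's pose just before it. camera_model takes no time and is no camera call.
- arm.sign_off(): hands the job in, once; it reports no verdict.
Trained networks look in the newest picture that a camera, given by its name, has taken for a name from the list of things; names that differ only in an ending like _2 or _b are one class to them, and where a whole thing is asked for, a point or a joint stands for the part that bears it (a point fixed in the world has none). Each returns a list of dicts, best first, with "score" (0 to 1); they miss things now and then, are a little off and sometimes report something else, mostly with a low value. They report only what shows in the picture. A call takes as long as a camera call. They do not tell look-alikes from the thing itself.
- nets.cut_out(label, camera): "region" (400x640 bool, what is visible of it) and "uv" ([column, row] in pixels, amid what is visible of it).
The state is a dict: "clock": time; "joints": joint angles; "dq": joint speeds; "joint_efforts": joint torques, N m; "position": TCP position; "ee_rot": TCP orientation; "force": force on the tool from outside, world axes, zero at the start; "ft_torque": the same for the moment, N m; "width": opening from 0.0 (shut) to 1.0 (fully open).
Only numpy, scipy, OpenCV 4.12 (cv2) and the standard library are available. Lean on these libraries where they do the work, as an engineer would, in place of code of your own. Each camera call takes 0.05 s, during which the arm holds its last target.

TASK

The ravioli stamp is standing on one of the two touch-latch lids of the cutter box. Without picking it up, push it along with your fingertips until it stands wholly on the wooden panel between the lids. Then press down on the black dot of the lid it stood on and let go, so that this lid springs ajar; leave the other lid shut and do not disturb the jar on it, the bowl or the pepper mill.

Things in the scene. Friction and masses are not known exactly. Their poses are not given: they have to be found in the camera images.
- unit: Wooden box fixed to the table, 170 (x) x 384 (y) x 75 mm high. Origin: centre of its underside; z up, x towards its rear (hinge) edge, y to its left. Two aluminium lids lie flush in its top, centred at x = 0, y = +117 (left) and -117 mm (right), each 130 (x) x 110 (y) mm. Between them lies a wooden panel, y = -60 to +60 mm, flush too. One lid carries the stamp, the other the jar.
- lid_left_mark (a point): Centre of the flat black dot (20 mm wide) on the top face of the left lid, on its centre line, 30 mm in from the front edge and 100 mm from the hinge; it moves with the lid. With the lid shut it is 75 mm above the table.
- lid_right_mark (a point): The same black dot on the right lid.
- lid_left (a joint): Angle of the left lid, rad: 0 shut, 0.40 ajar (stop, dot 39 mm higher), -0.07 pressed right in (stop, dot 7 mm lower). Hinged along its rear top edge. A spring lifts it, a touch latch holds it: press the dot down 4 to 6 mm (about 7 N) and the latch lets go; as the finger rises the lid follows it to the stop within a second. It does not latch again.
- lid_right (a joint): Angle of the right lid, as for the left.
- stamp_foot (a point): Ravioli stamp, upright, about 0.2 kg: round brass foot 56 mm in diameter and 22 mm high, wooden knob above (34 mm wide at most), 62 mm high in all. The point is the centre of the foot, 11 mm above its underside; z is its upright axis.
- jar_mid (a point): Amber jar with a steel cap, loose, 60 mm in diameter, 90 mm high, standing on the lid that is to stay shut. The point is half-way up.
- bowl: White bowl, loose, on the table left of the box, 100 mm in diameter, 45 mm high. Origin: centre of its underside.
- mill_mid (a point): Dark wooden pepper mill, loose, on the table right of the box, 52 mm in diameter, 110 mm high. The point is half-way up.
There are look-alikes about, which are no part of the job. Of the things like the part that bears stamp_foot, leave any that is green; of the rest the larger one is meant. What is shaped like the part that bears jar_mid but green is not meant.

How it is judged:
By the outcome, as a careful person would: the job done as asked, in the order asked, and still so for the second after the job is handed in, with the robot touching nothing.
It also fails if it takes over 46 s, if anything falls off the work surface, if the arm or the gripper's body presses on something with over 40 N, if the wrist force passes 120 N, or if a joint passes its speed limit or range.

## Working session

There is one attempt and no reset: what is moved stays moved. The work goes in short steps, Python scripts to look and compute and a shell command to move; the robot and the scene stay as the last step left them, time stands still between calls to the robot, and variables do not carry over. Pictures are saved under pics/ and viewed, and the job is handed in when it is done.

```bash
mkdir -p pics; ls; python3 - <<'E'
from cell import sensors, vision, arm, nets
import cv2
s=sensors.observe(); print(s); print(arm.tip_reach)
for n in ("side","top","wrist"):
    im,d=vision.get_image(n); cv2.imwrite(f"pics/{n}0.png",im); print(n,vision.camera_model(n))
E
```

```text
pics
{'clock': 0.0, 'joints': array([-1.3496224 ,  0.43520769,  0.02497859,  1.57409692, -0.01162008,
        1.13396451, -0.07510232]), 'dq': array([-0.00102744, -0.00084159, -0.00019833,  0.00071891,  0.00143462,
       -0.00071891, -0.00038363]), 'joint_efforts': array([ 5.55542488e-05, -6.67851877e+01,  9.84715931e-01, -3.14457715e+01,
       -6.06037932e-02,  4.29765531e-02,  1.59887340e-04]), 'position': array([0.19873805, 0.59205586, 0.23995457]), 'ee_rot': array([-5.06477102e-01, -3.10037092e+00,  2.39725121e-03]), 'force': array([ 0.12066225,  0.30501699, -0.09679667]), 'ft_torque': array([-0.01051163, -0.00644714,  0.02677428]), 'width': 1.0000441849199797}
0.014
side {'K': array([[382.18099783,   0.        , 319.081145  ],
       [  0.        , 382.18099783, 199.45387977],
       [  0.        ,   0.        ,   1.        ]]), 'k1': -0.08959768054026564, 'xyz': array([0.37212336, 0.80203509, 0.71744826]), 'attitude': array([-0.25124628,  2.71242653, -1.35400212])}
top {'K': array([[489.03656965,   0.        , 326.75997114],
       [  0.        , 489.03656965, 200.72637723],
       [  0.        ,   0.        ,   1.        ]]), 'k1': -0.11632460463264493, 'xyz': array([0.28173403, 0.00495364, 1.51429397]), 'attitude': array([-2.11122852,  2.14320454, -0.18647529])}
wrist {'K': array([[353.75006774,   0.        , 320.37715949],
       [  0.        , 353.75006774, 199.53179527],
       [  0.        ,   0.        ,   1.        ]]), 'k1': -0.023651652753669865, 'hand_eye': array([[-8.38770343e-05, -9.69588576e-01, -2.44740649e-01,
         6.51201487e-02],
       [ 9.99999996e-01, -9.11775513e-05,  1.84999028e-05,
        -1.26523333e-03],
       [-4.02521475e-05, -2.44740647e-01,  9.69588580e-01,
        -1.43266130e-01],
       [ 0.00000000e+00,  0.00000000e+00,  0.00000000e+00,
         1.00000000e+00]])}
```

View pics/top0.png

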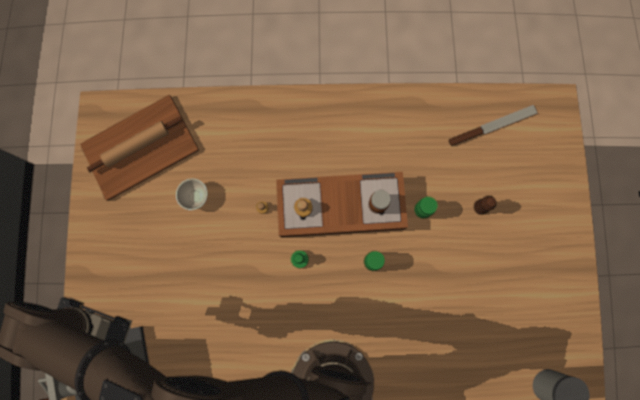

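View pics/side0.png

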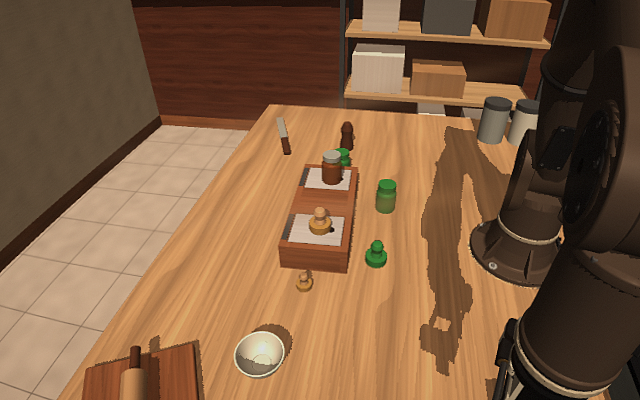

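View pics/wrist0.png

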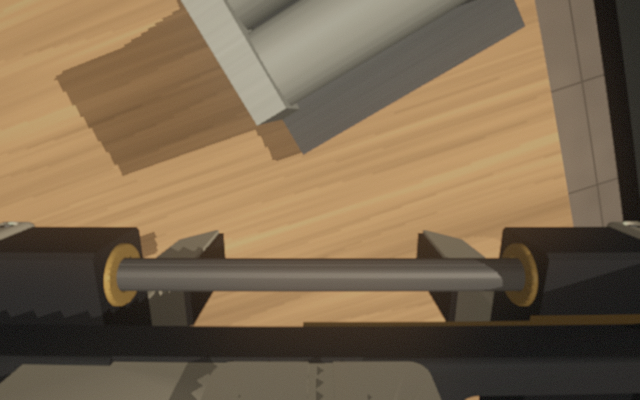

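The top view shows the stamp on the left lid at about (303,207) and the jar on the right lid at (380,201). A small decoy stamp is at (263,207) and green decoys are in front. Next I'll work out positions.

```bash
cat > h.py <<'E'
import numpy as np, cv2
from scipy.spatial.transform import Rotation as R
from cell import sensors, vision, arm, nets
def pose(n,s=None):
    m=vision.camera_model(n)
    if n=='wrist':
        s=s or sensors.observe(); T=np.eye(4); T[:3,:3]=R.from_rotvec(s['ee_rot']).as_matrix(); T[:3,3]=s['position']
        return m,T@m['hand_eye']
    T=np.eye(4); T[:3,:3]=R.from_rotvec(m['attitude']).as_matrix(); T[:3,3]=m['xyz']; return m,T
def rays(m,uv):
    uv=np.asarray(uv,float).reshape(-1,1,2); K=m['K']
    return cv2.undistortPoints(uv,K,np.array([m['k1'],0,0,0,0])).reshape(-1,2)
def cloud(n):
    m,T=pose(n); im,d=vision.get_image(n)
    v,u=np.mgrid[:400,:640]; r=rays(m,np.stack([u,v],-1).reshape(-1,2))
    P=np.c_[r,np.ones(len(r))]*d.reshape(-1,1); P=P@T[:3,:3].T+T[:3,3]; P[d.ravel()<=0]=np.nan
    return im,d,P.reshape(400,640,3),m,T
def proj(m,T,X):
    Ti=np.linalg.inv(T); X=np.atleast_2d(X)@Ti[:3,:3].T+Ti[:3,3]
    return cv2.projectPoints(X.reshape(-1,1,3),np.zeros(3),np.zeros(3),m['K'],np.array([m['k1'],0,0,0,0]))[0].reshape(-1,2)
def onplane(m,T,uv,z):
    r=rays(m,uv); d=np.c_[r,np.ones(len(r))]@T[:3,:3].T; o=T[:3,3]
    return o+d*((z-o[2])/d[:,2:3])
E
python3 - <<'E'
from h import *
for n in('top','side'):
    im,d,P,m,T=cloud(n)
    tb=P[(np.abs(P[...,2])<.02)&(P[...,0]>.2)&(P[...,0]<.7)&(abs(P[...,1])<.5)]; print(n,'table z',np.median(tb[:,2]))
    X=P[...,0];Y=P[...,1];Z=P[...,2]
    sel=(Z>.065)&(Z<.085)&(X>.25)&(X<.7)&(abs(Y)<.35)
    mk=cv2.morphologyEx(sel.astype(np.uint8),cv2.MORPH_OPEN,np.ones((3,3)))
    nn,lab,st,_=cv2.connectedComponentsWithStats(mk); k=1+np.argmax(st[1:,4]); q=P[lab==k]
    print('top z',np.median(q[:,2]),cv2.minAreaRect(q[:,:2].astype(np.float32)))
    for l in ('unit','stamp_foot','jar_mid','bowl','mill_mid','lid_left_mark'):
        for r in nets.cut_out(l,n):
            p=P[r['region']]; p=p[~np.isnan(p[:,0])]
            if r['score']<.3: continue
            print(l,round(r['score'],2),np.round(r['uv']),'med',np.nanmedian(p,0).round(3),'lo',np.percentile(p,3,axis=0).round(3),'hi',np.percentile(p,97,axis=0).round(3))
    print(sensors.observe()['clock'])
    c=im[160:250,240:450] if n=='top' else im[130:290,260:410]
    cv2.imwrite(f'pics/{n}_crop.png',cv2.resize(c,None,fx=3.7,fy=3.7,interpolation=cv2.INTER_CUBIC))
E
```

```text
top table z 0.0006280518767549648
top z 0.0756406178651794 ((0.5343718528747559, -0.03550004959106445), (0.17224541306495667, 0.3865510821342468), 2.8052546977996826)
unit 0.8 [341. 204.] med [ 0.528 -0.032  0.075] lo [ 0.447 -0.216  0.034] hi [0.614 0.147 0.082]
stamp_foot 0.79 [302. 205.] med [0.517 0.077 0.099] lo [0.495 0.053 0.076] hi [0.547 0.101 0.14 ]
stamp_foot 0.62 [259. 209.] med [0.532 0.209 0.016] lo [0.517 0.194 0.005] hi [0.553 0.228 0.045]
stamp_foot 0.54 [299. 258.] med [0.371 0.094 0.025] lo [0.349 0.073 0.017] hi [0.395 0.118 0.066]
jar_mid 0.63 [426. 209.] med [ 0.516 -0.287  0.088] lo [ 0.493 -0.314  0.02 ] hi [ 0.544 -0.266  0.096]
jar_mid 0.61 [371. 262.] med [ 0.358 -0.125  0.089] lo [ 0.333 -0.153  0.001] hi [ 0.384 -0.103  0.095]
jar_mid 0.6 [383. 201.] med [ 0.52  -0.14   0.164] lo [ 0.499 -0.166  0.095] hi [ 0.549 -0.117  0.17 ]
bowl 0.97 [192. 194.] med [0.579 0.434 0.02 ] lo [0.532 0.386 0.   ] hi [0.618 0.471 0.048]
mill_mid 0.55 [484. 205.] med [ 0.52  -0.468  0.087] lo [ 0.503 -0.493  0.009] hi [ 0.545 -0.456  0.111]
lid_left_mark 0.93 [299. 195.] med
[... 752 characters left out ...]
[334. 169.] med [ 0.525 -0.122  0.13 ] lo [ 0.5   -0.168  0.074] hi [ 0.565 -0.113  0.165]
jar_mid 0.71 [312. 232.] med [0.53  0.1   0.073] lo [0.464 0.032 0.071] hi [0.59  0.137 0.076]
jar_mid 0.58 [345. 154.] med [ 0.507 -0.28   0.085] lo [ 0.493 -0.314  0.05 ] hi [ 0.533 -0.264  0.091]
bowl 0.6 [260. 355.] med [0.581 0.417 0.021] lo [0.534 0.384 0.003] hi [0.619 0.473 0.045]
mill_mid 0.57 [348. 131.] med [ 0.525 -0.462  0.055] lo [ 0.505 -0.485  0.002] hi [ 0.549 -0.454  0.107]
lid_left_mark 0.91 [310. 232.] med [0.532 0.101 0.074] lo [0.465 0.034 0.071] hi [0.588 0.136 0.076]
lid_left_mark 0.4 [332. 171.] med [ 0.525 -0.122  0.13 ] lo [ 0.5   -0.18   0.074] hi [ 0.555 -0.113  0.165]
0.85
```

View pics/top_crop.png

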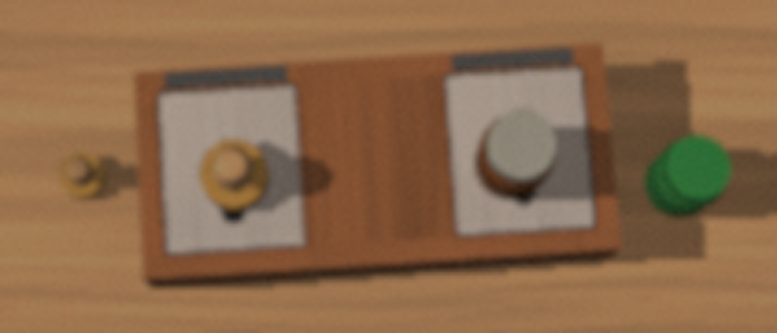

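View pics/side_crop.png

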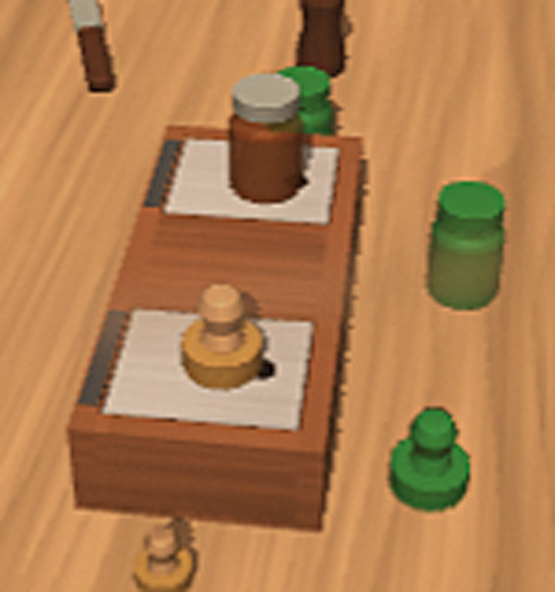

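```bash
cat >> h.py <<'E'
C=np.array([.534,-.0348]); YAW=np.radians(2.78)
Rb=np.array([[np.cos(YAW),-np.sin(YAW)],[np.sin(YAW),np.cos(YAW)]])
def tobox(p): return (np.asarray(p)[...,:2]-C)@Rb
def toworld(b): return np.asarray(b)@Rb.T+C
def totool(target,s):  # shift in cm along tool axes
    return R.from_rotvec(s['ee_rot']).inv().apply(np.asarray(target)-s['position'])*100
E
python3 - <<'E'
from h import *
from scipy.optimize import least_squares
for n in('top','side'):
    im,d,P,m,T=cloud(n)
    b=tobox(P); Z=P[...,2]
    sel=(Z>.082)&(Z<.15)&(abs(b[...,1]-.11)<.05)&(abs(b[...,0])<.06)
    for lo,hi in((.090,.101),(.115,.145)):
        q=b[sel&(Z>lo)&(Z<hi)]; c,r=cv2.minEnclosingCircle(q.astype(np.float32)); print(n,lo,len(q),np.round(c,4),round(r,4),q.mean(0).round(4))
    # dot dark pixels
    g=im.max(-1); dk=(g<70)&(abs(Z-.075)<.012)&(abs(b[...,1]-.117)<.04)&(abs(b[...,0]+.04)<.03); print('dot',dk.sum(),b[dk].mean(0) if dk.any() else None)
    sel=(Z>.15)&(Z<.18)&(abs(b[...,1]+.11)<.06); q=b[sel]; print('jar',cv2.minEnclosingCircle(q.astype(np.float32)))
print(toworld([[-.0095,.158],[-.0095,.1126],[-.035,.117]]))
s=sensors.observe()
print(totool([*toworld([-.0095,.160]),.24],s))
E
```

```text
top 0.09 151 [-0.0074  0.1151] 0.0287 [-0.0113  0.1131]
top 0.115 101 [-0.0078  0.1136] 0.0163 [-0.0086  0.1135]
dot 8 [-0.0381105   0.11653925]
jar ((-0.011215654201805592, -0.10866088420152664), 0.026754826307296753)
side 0.09 196 [-0.0081  0.1156] 0.0284 [-0.0092  0.124 ]
side 0.115 127 [-0.0077  0.1164] 0.0164 [-0.0087  0.1217]
dot 16 [-0.03750301  0.11755499]
jar ((-0.009834558703005314, -0.10561790317296982), 0.02847951278090477)
[[0.516848   0.12255329]
 [0.51904995 0.07720672]
 [0.49336656 0.08036477]]
[-45.02746699 -34.24752045   0.0747977 ]
```

```bash
python3 -m handwheel '[{"tx":-3,"ty":-2.3,"wz":4,"claw":0.44},{"tx":-6,"ty":-4.6,"wz":9,"claw":0.44},{"tx":-9,"ty":-6.8,"wz":14,"claw":0.44},{"tx":-12,"ty":-9.1,"wz":19,"claw":0.44},{"tx":-15,"ty":-11.4,"wz":24,"claw":0.44},{"tx":-18,"ty":-13.7,"wz":29,"claw":0.44},{"tx":-21,"ty":-16,"wz":34,"claw":0.44},{"tx":-24,"ty":-18.3,"wz":39,"claw":0.44},{"tx":-27,"ty":-20.5,"wz":44,"claw":0.44},{"tx":-30,"ty":-22.8,"wz":49,"claw":0.44},{"tx":-33,"ty":-25.1,"wz":54,"claw":0.44},{"tx":-35,"ty":-26.6,"wz":58,"claw":0.44}]' 20
python3 - <<'E'
from h import *
s=sensors.observe(); M=R.from_rotvec(s['ee_rot']).as_matrix()
print(M.round(3)); 
h=np.degrees(np.arctan2(M[1,0],M[0,0])); print('heading',h,'need wz',h-92.8)
print(totool([*toworld([-.0077,.160]),.17],s))
E
```

```text
[[-0.948  0.318  0.   ]
 [ 0.318  0.948  0.   ]
 [-0.     0.    -1.   ]]
heading 161.44243935696608 need wz 68.64243935696608
[-45.19508422 -34.18241445   7.07480239]invalid input
```

```bash
python3 -m handwheel '[{"tx":-3,"ty":-2.3,"tz":0,"wx":0,"wy":0,"wz":4,"claw":0.44}]' 20; echo; python3 -m handwheel --help
```

```text
clock: 1.03
position: [0.2142, 0.566, 0.2403]
ee_rot: [-0.599, -3.08, -0.004]
force: [-1.0, -0.7, 0.1]
width: 0.965
invalid input: not JSON, or not a number
```

```bash
python3 -m handwheel '[{"tx":-3,"ty":-2,"tz":0,"wx":0,"wy":0,"wz":5,"claw":0.44},{"tx":-6,"ty":-4,"tz":0,"wx":0,"wy":0,"wz":10,"claw":0.44},{"tx":-9,"ty":-6,"tz":0,"wx":0,"wy":0,"wz":15,"claw":0.44},{"tx":-12,"ty":-8,"tz":0,"wx":0,"wy":0,"wz":20,"claw":0.44},{"tx":-15,"ty":-10,"tz":0,"wx":0,"wy":0,"wz":25,"claw":0.44},{"tx":-18,"ty":-12,"tz":0,"wx":0,"wy":0,"wz":30,"claw":0.44},{"tx":-21,"ty":-14,"tz":0,"wx":0,"wy":0,"wz":35,"claw":0.44},{"tx":-24,"ty":-16,"tz":0,"wx":0,"wy":0,"wz":40,"claw":0.44},{"tx":-27,"ty":-18,"tz":0,"wx":0,"wy":0,"wz":45,"claw":0.44},{"tx":-30,"ty":-20,"tz":0,"wx":0,"wy":0,"wz":50,"claw":0.44},{"tx":-33,"ty":-22,"tz":0,"wx":0,"wy":0,"wz":55,"claw":0.44},{"tx":-36,"ty":-24,"tz":0,"wx":0,"wy":0,"wz":60,"claw":0.44}]' 20
cat > st.py <<'E'
import sys
from h import *
s=sensors.observe(); M=R.from_rotvec(s['ee_rot']).as_matrix()
h=np.degrees(np.arctan2(M[1,0],M[0,0])); print('t',round(s['clock'],2),'wz to go',round(h-92.8,2),'box',tobox(s['position']).round(4),'tip z',(s['position'][2]-.014).round(4),'tilt',M[:2,2].round(3),'F',s['force'].round(1),'w',round(s['width']*92,1))
if len(sys.argv)>3: print('shift cm',totool([*toworld([float(sys.argv[1])/1e3,float(sys.argv[2])/1e3]),float(sys.argv[3])/1e3],s).round(2))
E
python3 st.py -7.7 162 180
```

```text
clock: 2.03
position: [0.4611, 0.1999, 0.2411]
ee_rot: [2.077, 2.357, 0.001]
force: [0.4, 1.2, -0.8]
width: 0.442
t 2.03 wz to go 4.41 box [-0.0614  0.238 ] tip z 0.2271 tilt [0.001 0.001] F [ 0.4  1.2 -0.8] w 40.7
shift cm [-7.99  4.76  6.11]
```

```bash
python3 -m handwheel '[{"tx":-3,"ty":1.6,"tz":0,"wx":0,"wy":0,"wz":2,"claw":0.44},{"tx":-6,"ty":3.2,"tz":0,"wx":0,"wy":0,"wz":4,"claw":0.44},{"tx":-8,"ty":4.8,"tz":2,"wx":0,"wy":0,"wz":4.4,"claw":0.44},{"tx":-8,"ty":4.8,"tz":5,"wx":0,"wy":0,"wz":4.4,"claw":0.44},{"tx":-8,"ty":4.8,"tz":6,"wx":0,"wy":0,"wz":4.4,"claw":0.44},{"tx":-8,"ty":4.8,"tz":6,"wx":0,"wy":0,"wz":4.4,"claw":0.44},{"tx":-8,"ty":4.8,"tz":6,"wx":0,"wy":0,"wz":4.4,"claw":0.44}]'
python3 st.py -7.7 160 97
python3 - <<'E'
from h import *
for n in('wrist','top','side'):
    im,_=vision.get_image(n); 
    if n=='top': im=cv2.resize(im[150:260,180:450],None,fx=2.9,fy=2.9)
    if n=='side': im=im[100:300,220:460]; im=cv2.resize(im,None,fx=2.5,fy=2.5)
    cv2.imwrite(f'pics/{n}1.png',im)
E
```

```text
clock: 2.62
position: [0.5177, 0.1291, 0.1808]
ee_rot: [-2.16, -2.28, 0.002]
force: [-0.6, -0.1, 0.1]
width: 0.44
t 2.62 wz to go 0.32 box [-0.0084  0.1645] tip z 0.1668 tilt [-0.001 -0.   ] F [-0.6 -0.1  0.1] w 40.5
shift cm [-0.45  0.08  8.38]
```

View pics/wrist1.png

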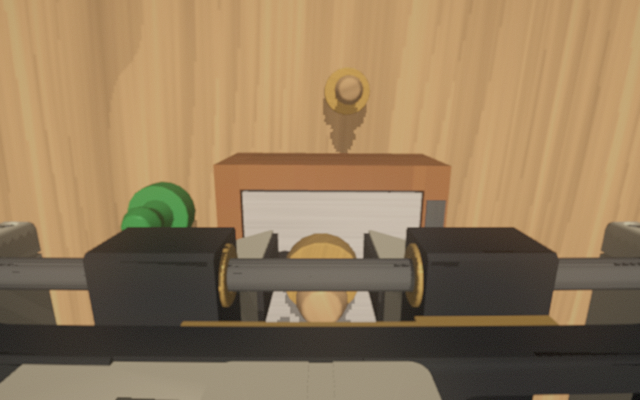

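View pics/side1.png

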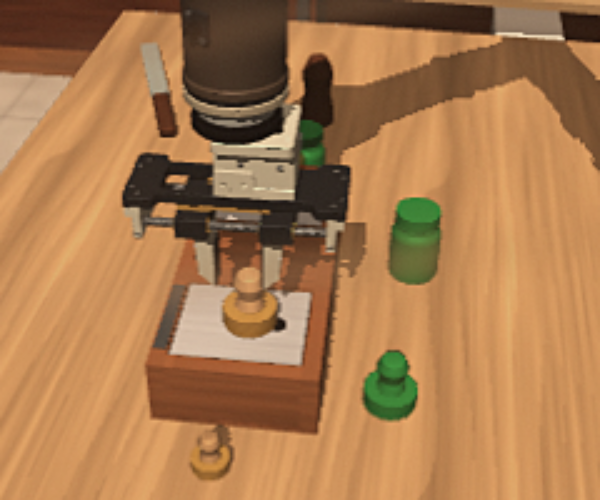

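```bash
python3 - <<'E'
from h import *
s=sensors.observe()
tip=s['position']+[0,0,-.014]
for n in('side','wrist'):
    m,T=pose(n,s); A=proj(m,T,[tip,[*toworld([-.0077,.115]),.097]]); print(n,A, (A-[220,100])*2.5 if n=='side' else '')
    if n=='wrist': print(T[:3,2],T[:3,3])
im,d,P,m,T=cloud('side')
b=tobox(P);sel=(P[...,2]>.16)&(P[...,2]<.2)&(abs(b[...,1]-.15)<.08)&(abs(b[...,0])<.08); q=np.c_[b,P[...,2]][sel]; print(len(q),q.min(0),q.max(0),np.median(q,0))
E
```

```text
side [[316.07359765 211.0996707 ]
 [319.7795347  220.93683221]] [[240.18399413 277.74917675]
 [249.44883676 302.34208053]]
wrist [[320.65154612 249.42450985]
 [319.31078517 277.02153301]] 
[ 0.01483895 -0.24341218 -0.96980942] [0.51490619 0.19335904 0.32544397]Traceback (most recent call last):
  File "<stdin>", line 8, in <module>
    res = self.concatenate(tuple(objs), axis=axis)
ValueError: all the input arrays must have same number of dimensions, but the array at index 0 has 3 dimension(s) and the array at index 1 has 2 dimension(s)
```

View pics/top1.png

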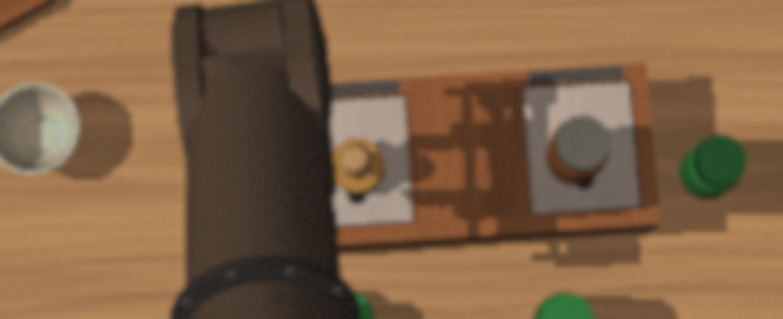

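The projected tip position matches the pictures, and the fingers are clear on the +y side of the stamp. Next I descend beside it.

```bash
python3 -m handwheel '[{"tx":0,"ty":0.05,"tz":3,"wx":0,"wy":0,"wz":0.3,"claw":0.44},{"tx":0,"ty":0.05,"tz":6,"wx":0,"wy":0,"wz":0.3,"claw":0.44},{"tx":0,"ty":0.05,"tz":7.4,"wx":0,"wy":0,"wz":0.3,"claw":0.44},{"tx":0,"ty":0.05,"tz":8.0,"wx":0,"wy":0,"wz":0.3,"claw":0.44},{"tx":0,"ty":0.05,"tz":8.4,"wx":0,"wy":0,"wz":0.3,"claw":0.44},{"tx":0,"ty":0.05,"tz":8.4,"wx":0,"wy":0,"wz":0.3,"claw":0.44},{"tx":0,"ty":0.05,"tz":8.4,"wx":0,"wy":0,"wz":0.3,"claw":0.44}]'
python3 st.py -7.7 144 97
python3 - <<'E'
from h import *
im,_=vision.get_image('side'); cv2.imwrite('pics/side2.png',cv2.resize(im[130:300,250:420],None,fx=3.4,fy=3.4))
E
```

```text
clock: 3.4
position: [0.5196, 0.1287, 0.0978]
ee_rot: [2.167, 2.274, 0.003]
force: [0.7, -0.1, 0.2]
width: 0.44
t 3.4 wz to go -0.05 box [-0.0064  0.164 ] tip z 0.0838 tilt [0.002 0.001] F [ 0.7 -0.1  0.2] w 40.5
shift cm [-2.   -0.13  0.08]
```

View pics/side2.png

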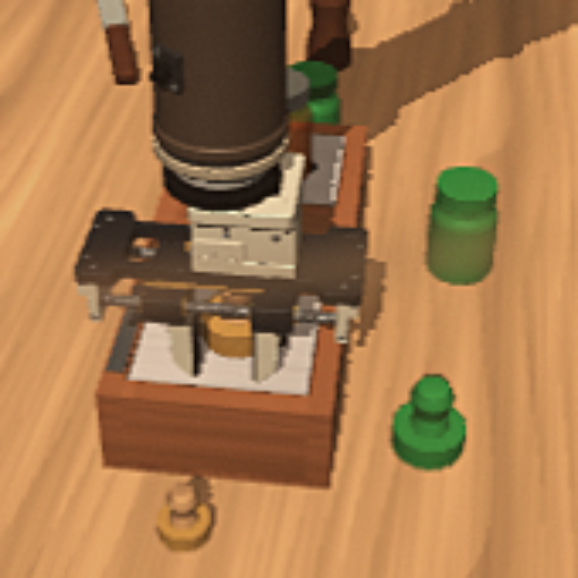

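```bash
python3 -m handwheel '[{"tx":-0.7,"ty":-0.1,"tz":0,"wx":0,"wy":0,"wz":0,"claw":0.44},{"tx":-1.4,"ty":-0.1,"tz":0,"wx":0,"wy":0,"wz":0,"claw":0.44},{"tx":-1.8,"ty":-0.1,"tz":0,"wx":0,"wy":0,"wz":0,"claw":0.44},{"tx":-2.2,"ty":-0.1,"tz":0,"wx":0,"wy":0,"wz":0,"claw":0.44},{"tx":-2.6,"ty":-0.1,"tz":0,"wx":0,"wy":0,"wz":0,"claw":0.44},{"tx":-3.0,"ty":-0.1,"tz":0,"wx":0,"wy":0,"wz":0,"claw":0.44},{"tx":-3.4,"ty":-0.1,"tz":0,"wx":0,"wy":0,"wz":0,"claw":0.44},{"tx":-3.8,"ty":-0.1,"tz":0,"wx":0,"wy":0,"wz":0,"claw":0.44},{"tx":-4.2,"ty":-0.1,"tz":0,"wx":0,"wy":0,"wz":0,"claw":0.44},{"tx":-4.6,"ty":-0.1,"tz":0,"wx":0,"wy":0,"wz":0,"claw":0.44},{"tx":-4.8,"ty":-0.1,"tz":0,"wx":0,"wy":0,"wz":0,"claw":0.44},{"tx":-5.0,"ty":-0.1,"tz":0,"wx":0,"wy":0,"wz":0,"claw":0.44}]'
python3 st.py -7.7 33 97
python3 - <<'E'
from h import *
im,_=vision.get_image('top'); cv2.imwrite('pics/top3.png',cv2.resize(im[150:260,240:450],None,fx=3.7,fy=3.7))
im,_=vision.get_image('side'); cv2.imwrite('pics/side3.png',cv2.resize(im[130:300,250:420],None,fx=3.4,fy=3.4))
E
```

```text
clock: 4.45
position: [0.5203, 0.0781, 0.0967]
ee_rot: [-2.168, -2.274, -0.0]
force: [0.5, 3.7, 2.6]
width: 0.438
t 4.45 wz to go -0.07 box [-0.0082  0.1135] tip z 0.0827 tilt [0. 0.] F [0.5 3.7 2.6] w 40.3
shift cm [-8.05  0.06 -0.03]
```

View pics/top3.png

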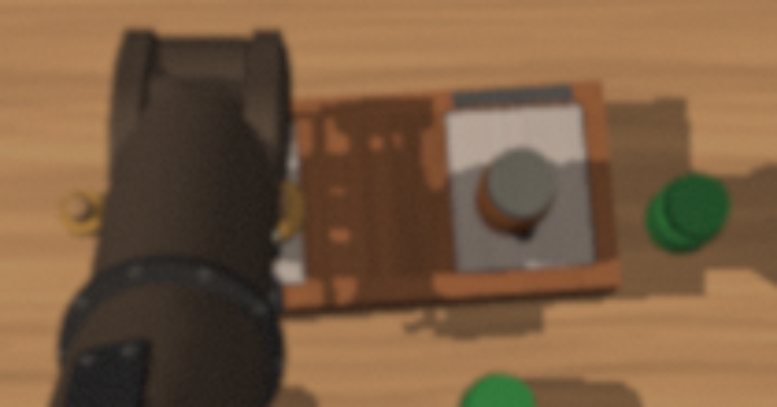

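View pics/side3.png

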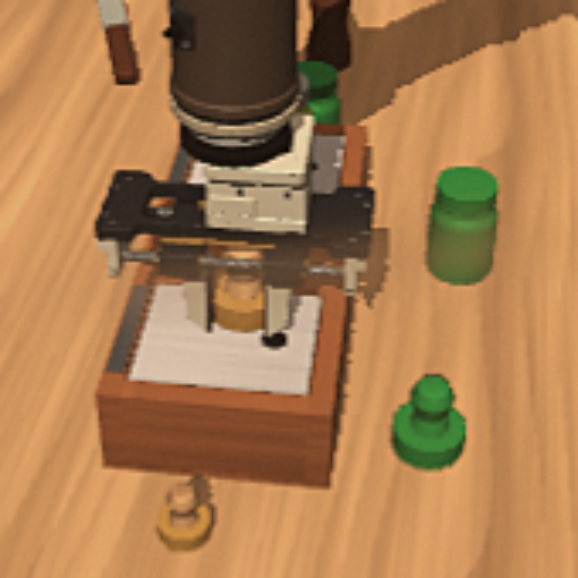

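The stamp sits between the two fingertips and slides with about 4 N. I continue to the panel.

```bash
python3 -m handwheel '[{"tx":-0.4,"ty":0.05,"tz":0,"wx":0,"wy":0,"wz":0,"claw":0.44},{"tx":-0.8,"ty":0.05,"tz":0,"wx":0,"wy":0,"wz":0,"claw":0.44},{"tx":-1.2,"ty":0.05,"tz":0,"wx":0,"wy":0,"wz":0,"claw":0.44},{"tx":-1.6,"ty":0.05,"tz":0,"wx":0,"wy":0,"wz":0,"claw":0.44},{"tx":-2.0,"ty":0.05,"tz":0,"wx":0,"wy":0,"wz":0,"claw":0.44},{"tx":-2.4,"ty":0.05,"tz":0,"wx":0,"wy":0,"wz":0,"claw":0.44},{"tx":-2.8,"ty":0.05,"tz":0,"wx":0,"wy":0,"wz":0,"claw":0.44},{"tx":-3.2,"ty":0.05,"tz":0,"wx":0,"wy":0,"wz":0,"claw":0.44},{"tx":-3.6,"ty":0.05,"tz":0,"wx":0,"wy":0,"wz":0,"claw":0.44},{"tx":-4.0,"ty":0.05,"tz":0,"wx":0,"wy":0,"wz":0,"claw":0.44},{"tx":-4.4,"ty":0.05,"tz":0,"wx":0,"wy":0,"wz":0,"claw":0.44},{"tx":-4.8,"ty":0.05,"tz":0,"wx":0,"wy":0,"wz":0,"claw":0.44}]'
python3 st.py -7.7 33 97
```

```text
clock: 5.55
position: [0.523, 0.03, 0.0967]
ee_rot: [-2.168, -2.274, 0.0]
force: [0.2, 0.9, 0.7]
width: 0.437
t 5.55 wz to go -0.06 box [-0.0079  0.0653] tip z 0.0827 tilt [-0. -0.] F [0.2 0.9 0.7] w 40.2
shift cm [-3.23  0.02 -0.03]
```

```bash
python3 -m handwheel '[{"tx":-0.4,"ty":0,"tz":0,"wx":0,"wy":0,"wz":0,"claw":0.44},{"tx":-0.8,"ty":0,"tz":0,"wx":0,"wy":0,"wz":0,"claw":0.44},{"tx":-1.2,"ty":0,"tz":0,"wx":0,"wy":0,"wz":0,"claw":0.44},{"tx":-1.6,"ty":0,"tz":0,"wx":0,"wy":0,"wz":0,"claw":0.44},{"tx":-2.0,"ty":0,"tz":0,"wx":0,"wy":0,"wz":0,"claw":0.44},{"tx":-2.4,"ty":0,"tz":0,"wx":0,"wy":0,"wz":0,"claw":0.44},{"tx":-2.7,"ty":0,"tz":0,"wx":0,"wy":0,"wz":0,"claw":0.44},{"tx":-2.9,"ty":0,"tz":0,"wx":0,"wy":0,"wz":0,"claw":0.44},{"tx":-3.1,"ty":0,"tz":0,"wx":0,"wy":0,"wz":0,"claw":0.44},{"tx":-3.1,"ty":0,"tz":0,"wx":0,"wy":0,"wz":0,"claw":0.44}]'
python3 st.py -7.7 33 97
python3 - <<'E'
from h import *
im,_=vision.get_image('side'); cv2.imwrite('pics/side4.png',cv2.resize(im[130:300,250:420],None,fx=3.4,fy=3.4))
E
```

```text
clock: 6.38
position: [0.5245, -0.0011, 0.0967]
ee_rot: [2.168, 2.273, -0.0]
force: [-0.0, -0.3, -0.2]
width: 0.438
t 6.38 wz to go -0.09 box [-0.0078  0.0342] tip z 0.0827 tilt [ 0. -0.] F [-0.  -0.3 -0.2] w 40.3
shift cm [-0.12  0.01 -0.03]
```

View pics/side4.png

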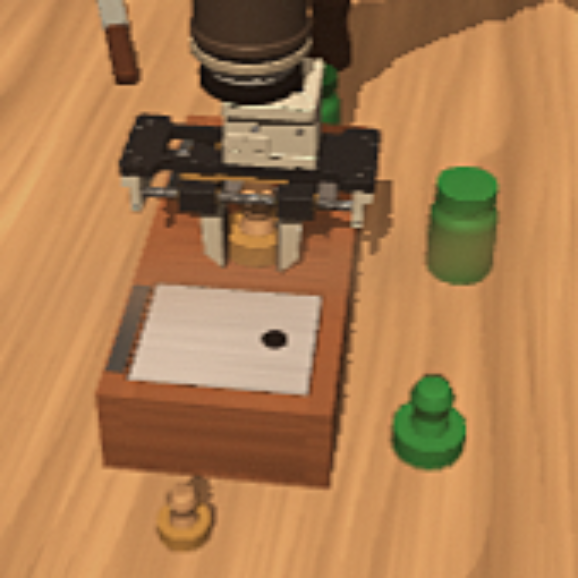

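The stamp is on the panel and the dot is fully visible at about (274,339) in the crop. I back off, rise, and close the claw while moving over the dot.

```bash
python3 -m handwheel '[{"tx":1,"ty":0,"tz":0,"wx":0,"wy":0,"wz":0,"claw":0.44},{"tx":2,"ty":0,"tz":0,"wx":0,"wy":0,"wz":0,"claw":0.44},{"tx":4,"ty":0,"tz":0,"wx":0,"wy":0,"wz":0,"claw":0.44},{"tx":5,"ty":0,"tz":-2,"wx":0,"wy":0,"wz":0,"claw":0.2},{"tx":6,"ty":-1.5,"tz":-4,"wx":0,"wy":0,"wz":0,"claw":0},{"tx":8.3,"ty":-2.7,"tz":-6,"wx":0,"wy":0,"wz":0,"claw":0},{"tx":8.3,"ty":-2.7,"tz":-6,"wx":0,"wy":0,"wz":0,"claw":0},{"tx":8.3,"ty":-2.7,"tz":-6,"wx":0,"wy":0,"wz":0,"claw":0},{"tx":8.3,"ty":-2.7,"tz":-6,"wx":0,"wy":0,"wz":0,"claw":0}]' 20
python3 st.py -35 117 97
python3 - <<'E'
from h import *
im,d,P,m,T=cloud('side'); b=tobox(P); Z=P[...,2]
g=im.max(-1); dk=(g<70)&(abs(Z-.075)<.012)&(abs(b[...,1]-.117)<.025)&(abs(b[...,0]+.035)<.025); print('dot',dk.sum(),b[dk].mean(0) if dk.any() else None)
lid=(abs(b[...,1]-.117)<.05)&(abs(b[...,0])<.06)&(Z<.085)&(Z>.06);print('lid z',np.median(Z[lid]))
sel=(Z>.082)&(Z<.15)&(abs(b[...,1]-.0)<.05)&(abs(b[...,0])<.05)
for lo,hi in((.088,.101),(.115,.145)):
    q=b[sel&(Z>lo)&(Z<hi)]; print(len(q),cv2.minEnclosingCircle(q.astype(np.float32)))
cv2.imwrite('pics/side5.png',cv2.resize(im[130:300,250:420],None,fx=3.4,fy=3.4))
E
```

```text
clock: 7.18
position: [0.4935, 0.0819, 0.1566]
ee_rot: [2.166, 2.276, 0.0]
force: [-0.3, 0.5, -0.2]
width: 0.054
t 7.18 wz to go 0.04 box [-0.0348  0.1185] tip z 0.1426 tilt [0. 0.] F [-0.3  0.5 -0.2] w 5.0
shift cm [-0.15 -0.02  5.96]
dot 26 [-0.03461042  0.11706878]
lid z 0.07359139811708482
60 ((-0.005920400843024254, 0.009872859343886375), 0.026357363909482956)
5 ((-0.01953047513961792, 0.010734745301306248), 0.005219932179898024)
```

View pics/side5.png

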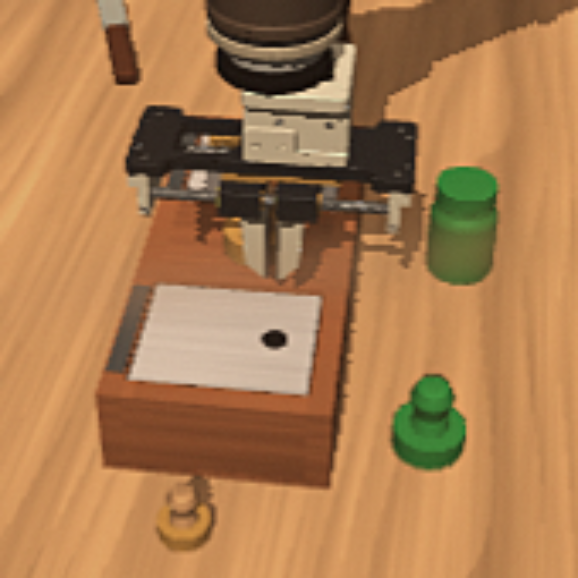

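```bash
python3 -m handwheel '[{"tx":-0.15,"ty":0,"tz":2.5,"wx":0,"wy":0,"wz":0,"claw":0},{"tx":-0.15,"ty":0,"tz":5,"wx":0,"wy":0,"wz":0,"claw":0},{"tx":-0.15,"ty":0,"tz":6,"wx":0,"wy":0,"wz":0,"claw":0},{"tx":-0.15,"ty":0,"tz":6.3,"wx":0,"wy":0,"wz":0,"claw":0},{"tx":-0.15,"ty":0,"tz":6.5,"wx":0,"wy":0,"wz":0,"claw":0},{"tx":-0.15,"ty":0,"tz":6.5,"wx":0,"wy":0,"wz":0,"claw":0},{"tx":-0.15,"ty":0,"tz":6.5,"wx":0,"wy":0,"wz":0,"claw":0}]' 20
python3 st.py -35 117 84
python3 - <<'E'
from h import *
im,_=vision.get_image('side'); cv2.imwrite('pics/side6.png',cv2.resize(im[130:300,250:420],None,fx=3.4,fy=3.4))
E
```

```text
clock: 7.82
position: [0.4943, 0.0795, 0.0924]
ee_rot: [2.168, 2.273, 0.002]
force: [0.8, -0.1, -0.1]
width: 0.004
t 7.82 wz to go -0.08 box [-0.0341  0.1161] tip z 0.0784 tilt [0.001 0.   ] F [ 0.8 -0.1 -0.1] w 0.4
shift cm [ 0.09 -0.09  0.84]
```

View pics/side6.png

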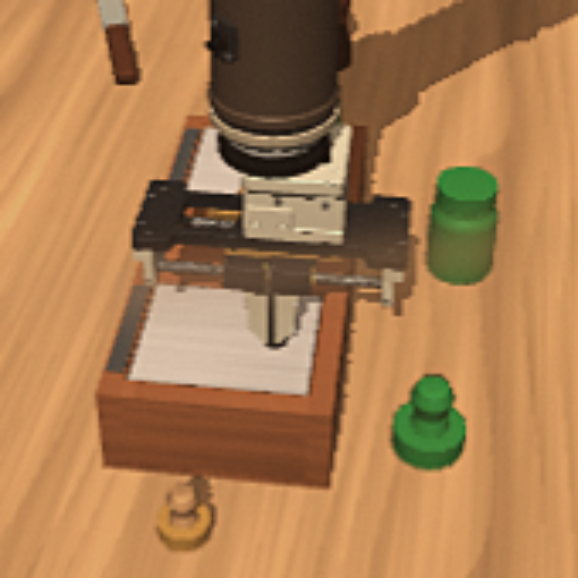

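```bash
python3 -m handwheel '[{"tx":0,"ty":0,"tz":0.2,"wx":0,"wy":0,"wz":0,"claw":0},{"tx":0,"ty":0,"tz":0.4,"wx":0,"wy":0,"wz":0,"claw":0},{"tx":0,"ty":0,"tz":0.55,"wx":0,"wy":0,"wz":0,"claw":0},{"tx":0,"ty":0,"tz":0.7,"wx":0,"wy":0,"wz":0,"claw":0},{"tx":0,"ty":0,"tz":0.8,"wx":0,"wy":0,"wz":0,"claw":0},{"tx":0,"ty":0,"tz":0.85,"wx":0,"wy":0,"wz":0,"claw":0},{"tx":0,"ty":0,"tz":0.85,"wx":0,"wy":0,"wz":0,"claw":0},{"tx":0,"ty":0,"tz":0.85,"wx":0,"wy":0,"wz":0,"claw":0}]'
python3 st.py -35 117 84
```

```text
clock: 8.53
position: [0.4945, 0.0798, 0.084]
ee_rot: [2.167, 2.273, 0.003]
force: [-0.5, 0.2, 7.4]
width: 0.009
t 8.53 wz to go -0.06 box [-0.0339  0.1164] tip z 0.07 tilt [0.002 0.001] F [-0.5  0.2  7.4] w 0.8
shift cm [ 0.06 -0.11  0.  ]
```

```bash
python3 -m handwheel '[{"tx":0,"ty":0,"tz":0.04,"wx":0,"wy":0,"wz":0,"claw":0},{"tx":0,"ty":0,"tz":0.08,"wx":0,"wy":0,"wz":0,"claw":0},{"tx":0,"ty":0,"tz":0.08,"wx":0,"wy":0,"wz":0,"claw":0},{"tx":0,"ty":0,"tz":0.08,"wx":0,"wy":0,"wz":0,"claw":0}]'
python3 st.py -35 117 84
```

```text
clock: 8.87
position: [0.4945, 0.0798, 0.0832]
ee_rot: [2.167, 2.273, 0.003]
force: [-1.1, -0.3, 8.0]
width: 0.004
t 8.87 wz to go -0.06 box [-0.0339  0.1164] tip z 0.0692 tilt [0.002 0.001] F [-1.1 -0.3  8. ] w 0.4
shift cm [ 0.06 -0.11 -0.08]
```

Pressed about 6 mm at 8 N, so now I let go by rising straight up.

```bash
python3 -m handwheel '[{"tx":0,"ty":0,"tz":-0.5,"wx":0,"wy":0,"wz":0,"claw":0},{"tx":0,"ty":0,"tz":-1,"wx":0,"wy":0,"wz":0,"claw":0},{"tx":0,"ty":0,"tz":-2,"wx":0,"wy":0,"wz":0,"claw":0},{"tx":0,"ty":0,"tz":-3.5,"wx":0,"wy":0,"wz":0,"claw":0},{"tx":0,"ty":0,"tz":-5,"wx":0,"wy":0,"wz":0,"claw":0},{"tx":0,"ty":0,"tz":-7,"wx":0,"wy":0,"wz":0,"claw":0},{"tx":0,"ty":0,"tz":-9,"wx":0,"wy":0,"wz":0,"claw":0},{"tx":0,"ty":0,"tz":-12,"wx":0,"wy":0,"wz":0,"claw":0},{"tx":0,"ty":0,"tz":-15,"wx":0,"wy":0,"wz":0,"claw":0},{"tx":0,"ty":0,"tz":-15,"wx":0,"wy":0,"wz":0,"claw":0},{"tx":0,"ty":0,"tz":-15,"wx":0,"wy":0,"wz":0,"claw":0}]'
python3 st.py -35 117 84
python3 - <<'E'
from h import *
im,_=vision.get_image('side'); cv2.imwrite('pics/side7.png',cv2.resize(im[130:300,250:420],None,fx=3.4,fy=3.4))
E
```

```text
clock: 9.78
position: [0.4942, 0.0797, 0.2342]
ee_rot: [2.167, 2.273, 0.005]
force: [0.6, -0.4, -0.2]
width: 0.002
t 9.78 wz to go -0.05 box [-0.0342  0.1163] tip z 0.2202 tilt [0.003 0.001] F [ 0.6 -0.4 -0.2] w 0.2
shift cm [ 0.05 -0.12 15.02]
```

View pics/side7.png

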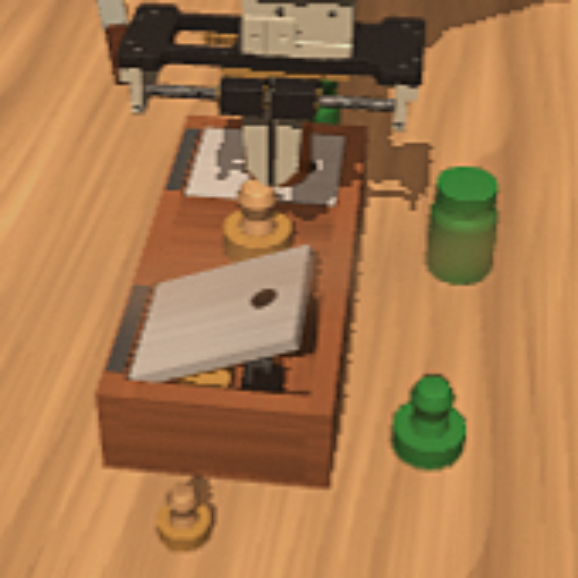

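The left lid is ajar and the stamp stands upright on the panel. I move the arm clear for a final check.

```bash
python3 -m handwheel '[{"tx":2,"ty":0,"tz":-1,"wx":0,"wy":0,"wz":0,"claw":0},{"tx":5,"ty":0,"tz":-2,"wx":0,"wy":0,"wz":0,"claw":0},{"tx":8,"ty":0,"tz":-2,"wx":0,"wy":0,"wz":0,"claw":0},{"tx":11,"ty":0,"tz":-2,"wx":0,"wy":0,"wz":0,"claw":0},{"tx":14,"ty":0,"tz":-2,"wx":0,"wy":0,"wz":0,"claw":0},{"tx":17,"ty":0,"tz":-2,"wx":0,"wy":0,"wz":0,"claw":0},{"tx":20,"ty":0,"tz":-2,"wx":0,"wy":0,"wz":0,"claw":0},{"tx":20,"ty":0,"tz":-2,"wx":0,"wy":0,"wz":0,"claw":0},{"tx":20,"ty":0,"tz":-2,"wx":0,"wy":0,"wz":0,"claw":0}]'
python3 - <<'E'
from h import *
for n in('top','side'):
    im,d,P,m,T=cloud(n); b=tobox(P); Z=P[...,2]
    sel=(Z>.082)&(Z<.15)&(abs(b[...,1]-.0)<.045)&(abs(b[...,0]+.01)<.045)
    for lo,hi in((.088,.101),(.115,.145)):
        q=b[sel&(Z>lo)&(Z<hi)]; print(n,'stamp',len(q),cv2.minEnclosingCircle(q.astype(np.float32)))
    q=b[(Z>.15)&(Z<.18)&(abs(b[...,1]+.11)<.06)&(abs(b[...,0])<.06)]; print('jar',cv2.minEnclosingCircle(q.astype(np.float32)) if len(q) else None)
    lr=(abs(b[...,1]+.117)<.05)&(b[...,0]<-.045)&(b[...,0]>-.06); print('right lid front z',np.median(Z[lr]))
    ll=(abs(b[...,1]-.117)<.04)&(b[...,0]<-.03)&(b[...,0]>-.04); print('left lid at dot z',np.median(Z[ll]))
    for l in('bowl','mill_mid'):
        for r in nets.cut_out(l,n)[:1]:
            p=P[r['region']]; print(l,r['score'],np.nanmedian(p,0).round(3))
    c=im[150:260,170:500] if n=='top' else im[90:390,220:460]
    cv2.imwrite(f'pics/{n}8.png',cv2.resize(c,None,fx=2,fy=2))
print(sensors.observe()['clock'],sensors.observe()['force'])
E
```

```text
clock: 10.58
position: [0.4826, 0.2808, 0.2506]
ee_rot: [-2.163, -2.277, 0.005]
force: [0.1, 0.5, -0.9]
width: 0.002
top stamp 145 ((-0.007527554873377085, 0.004976861644536257), 0.028267621994018555)
top stamp 101 ((-0.0077390894293785095, 0.005535649601370096), 0.016234667971730232)
jar ((-0.011772572062909603, -0.10934532433748245), 0.02752460539340973)
right lid front z 0.07578078982497516
left lid at dot z 0.11810979820940704
mill_mid 0.68 [ 0.52  -0.468  0.087]
side stamp 0 ((0.0, 0.0), 0.0)
side stamp 0 ((0.0, 0.0), 0.0)
jar None
right lid front z 0.07363566131891142
left lid at dot z 0.05522782151347211
bowl 0.58 [0.582 0.417 0.021]
mill_mid 0.82 [ 0.522 -0.462  0.063]
10.8833 [0.33517114 0.20423484 0.1138001 ]
```

View pics/top8.png

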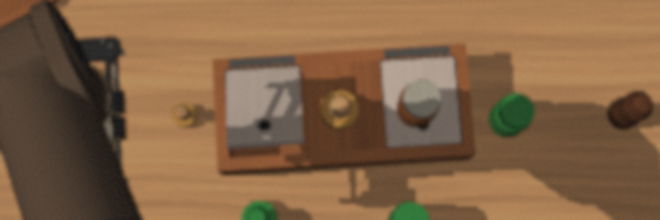

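View pics/side8.png

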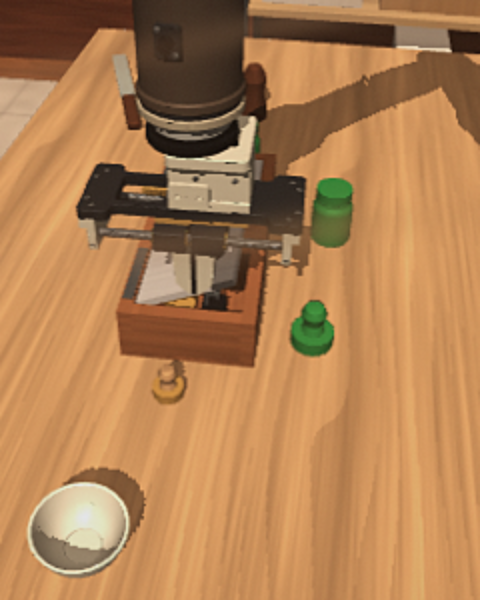

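The top view shows the stamp centred on the panel at (340,108). The left lid is up, and the jar and right lid are unchanged. The bowl and mill are where they were, and the arm is clear.

```bash
python3 -c "
from cell import arm
print(arm.sign_off())"
```

```text
the job is handed in; nothing more can be done
None
```

The stamp now stands wholly on the wooden panel and the left lid is ajar. I handed the job in at about 11 s.

I pushed the stamp off the left lid with the two part-open fingertips, without gripping or lifting it. I then pressed the left lid's dot about 6 mm at 8 N with the closed fingers, rose straight up, and moved the arm clear.

**Last checks, from the top camera:**
- **Stamp:** upright, its foot centred 5 mm left of the panel's middle, so about 27 mm from the panel's left edge.
- **Left lid:** its surface at the dot's position is at about 118 mm, in line with the 39 mm rise when ajar.
- **Right lid and jar:** the lid is shut, with its front at 75.8 mm. The jar is within 1 mm of where it started.
- **Mill:** unmoved.

**Checks that failed or disagreed:**
- The arm blocked the side camera's final view of the stamp and jar. Its reading under the left lid's dot (55 mm) probably came from looking past the raised lid into the box, so I did not use it.
- The network did not find the bowl in the last top picture. The side camera showed the bowl within about 1 mm of its first position.
- My first move command was refused because its rows left out some values. Nothing moved, and I sent complete rows after that.

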